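# Lock a taper arbor into the bench head

## Task

Take the brass-headed taper arbor out of the blue tool block, stand its shank lightly in the taper socket of the round grey bench head and let go of it while its collar still stands clear of the face. Then tap it down gently from above until the collar sits flush on the socket face, and lock the taper with a last firm, steady press of about 25 N (40 N would be too much). Leave it standing there, and do not disturb the pointed centre or the other things.

Things in the scene. Friction and masses are not known exactly. Their poses are not given: they have to be found in the camera images.
- brass_arbor: Loose taper arbor, 0.2 kg, standing upright in one of the two holes of the blue block (which one varies). From below: round steel shank 46 mm long, tapering from 24 mm diameter under the collar to 15 mm near its end (10 mm at the chamfered tip); steel collar 40 mm in diameter and 8 mm thick; knurled brass head 27 mm in diameter and 40 mm tall with a flat top. Total height 94 mm. Origin at the centre of the shank's lower end, z along the axis up to the head.
- arbor_collar (a point): Centre of the underside of the brass arbor's collar, 46 mm above the arbor's origin. From about 8 mm above the socket face the strips resist more and more as it goes down (a few N at first, about 9 to 14 N just before the collar meets the face), and friction holds the shank wherever the push ends. Where the collar meets the face the stop is hard: there it is locked.
- arbor_top (a point): Centre of the flat top of the brass head, 94 mm above the arbor's origin: the place to tap. Once the collar is home the parts are stiff (roughly 6 N of push per mm of further travel asked of the arm), and a tap faster than about 10 mm/s jolts the socket.
- bench_head: Fixed round grey bench head: dark foot 108 mm in diameter and 12 mm thick, on a packing disc 0 to 20 mm high; upright barrel 72 mm in diameter, its top face 66 mm above the origin. In the face opens a bore 29 mm in diameter, lined with four narrow upright brass strips backed by springs, which form a taper socket matching the shank. Origin at the centre of the foot's underside, z up.
- socket_mouth (a point): Centre of the bore at the level of the socket face, 66 to 86 mm above the bench; z up. The strips leave an opening about 22 mm across at the top that narrows downward, which guides the tip in from up to 4 mm off centre. The shank touches the strips when the collar is about 8 mm above the face. The socket's load (the push plus about 10 N of squeeze) must stay under 60 N.
- tool_block: Fixed blue block, 75 x 135 mm and 52 mm high, with two upright plain holes 27 mm in diameter, 70 mm apart along the block's y axis (35 mm either side of its centre). The collars of the arbors rest on its top, so that their lower ends are 6 mm above the bench. Origin at the centre of its underside, z up.
- pointed_centre: Loose bystander in the other hole of the block: the same shank and collar, but a dark grey head, 27 mm in diameter, that ends in a steel cone point 112 mm above its origin. Stays where it is.
- finger_cots: Loose white and blue carton, 63 x 95 mm and 45 mm tall, at the left of the work; origin at the centre of its underside. Stays where it is.
- loupe: Loose black eye loupe, 39 mm across and 31 mm tall, at the right of the work; origin at the centre of its underside. Stays where it is.

How it is judged (in metres and radians):
On the way, in this order (a step that is already met when the one before it is completed fails the run):
1. the brass arbor stands in the socket with nothing holding it and its collar still 2 to 12 mm clear of the socket face (z of arbor_collar in the frame of socket_mouth between 0.002 and 0.012 m and horizontal distance between brass_arbor and socket_mouth below 0.006 m and contact force between brass_arbor and the arm below 0.1 N and contact force between brass_arbor and the fingers below 0.1 N), for 0.2 s.
2. with the collar flush, the arbor is pressed steadily home: the socket's load passes 29 N (a push of some 19 N or more) (z of arbor_collar in the frame of socket_mouth below 0.001 m and contact force between brass_arbor and bench_head above 29 N), for 0.15 s.
At the end, for the whole second after the job is handed in: The brass arbor stands still and upright (within 0.05 rad) in the socket of the bench head, within 3 mm of its centre, its collar flush on the socket face (gap under 1 mm) (z of arbor_collar in the frame of socket_mouth below 0.001 m and horizontal distance between arbor_collar and socket_mouth below 0.003 m and angle between brass_arbor's own z axis and vertical below 0.05 rad and linear speed of brass_arbor below 0.01 m/s); the robot touches nothing.
It fails at once if the socket is loaded with more than 60 N (strips' squeeze included) (contact force between brass_arbor and bench_head above 60 N).
It fails at once if the robot strikes the bench head itself with more than 25 N (contact force between the arm and bench_head above 25 N).
It fails at once if a bystander is disturbed (moved by more than 20 mm) (distance of any of pointed_centre, finger_cots, loupe from where it was at the start of the episode above 0.02 m).
It also fails if it takes over 72 s, if anything falls off the work surface, if the arm or the gripper's body presses on something with over 40 N, if the wrist force passes 120 N, or if a joint passes its speed limit or range.

## Robot

A 6-joint arm with a two-finger parallel gripper is mounted at the origin on the work surface; the furniture and walls round the work are solid. World frame = base frame: x ahead of the robot, y to its left, z up, the work surface at z = 0. Lengths are in m, angles in degrees, forces in N, time in s.
With the tool pointing down it reaches from about 0.4 to 0.825 m from the base axis. Payload 7 kg.
Tool frame: the origin (TCP) lies at the very end of the fingers, on their centre line; the grasp point (between the pads) lies 19 mm behind it; x points along the fingers, y is the direction in which the jaws open and shut, and the axes are right-handed (so a half turn about x gives the same grasp; the last joint's range is limited). The gripper opens to 88 mm and grips with 3 to 60 N. Pads are 19 mm wide; open, the fingers measure 130 mm over their backs; the gripper's body (78 mm by 193 mm) begins 47 mm behind the grasp point.
Start: joints at [82.798, 20.546, 0.682, 0, -70.136, -16.507], TCP at [0.271, 0.618, 0.227] pointing down, gripper open.
Joint ranges: [-176.03, 176.03], [-82.01, 121.73], [-58.28, 71.71], [-173.87, 95.51], [-174.79, -0.11], [-173.66, 173.66]. Speed limits (degrees/s): [136.94, 136.94, 172.46, 180, 180, 180].

## Interface

Orientations are given as [roll, pitch, yaw] about the fixed x, y, z axes, in that order (R = Rz(yaw) Ry(pitch) Rx(roll)).
In Python, from plant import monitor, eyes, ticket gives the robot as it stands. The module is installed in compiled form; this text tells all that it offers.
- The arm moves only by the shell command python3 -m crank 'ROWS'. ROWS is JSON, a list of rows, each an object with "linear": the shift along the world's x, y, z in units of 60 mm (1.0 is 60 mm), a list of three; "rot": the turn, a rotation vector about the world's x, y, z in units of 5 degrees (1.0 is 5 degrees), a list of three; "hand": the opening, from 0 (shut) to 1 (fully open). In form: [{"linear": [tx, ty, tz], "rot": [ax, ay, az], "hand": hand}, ...]. A call has 1 to 20 rows; each row shifts and turns the pose as measured when the row begins; what a row does not reach is not made up. A row lasts 1/8 s, in which the tool goes at most 62.5 mm and 10.7 degrees, less where a joint would pass 70% of its speed; a pose out of reach is approached as far as the arm can. A call is refused whole if a number of a shift passes 1 or a number of a turn 1, either way. A call with a gripper value outside its range is refused whole. The fingers move at their own pace and stop on an object; the grip force is fixed at half the most. Time passes only in rows, so rows that do not move let the fingers close. It gives the time, the measured TCP pose, the force and the opening at its end, in the units of the state.
- monitor.get_obs(): the state, without advancing time (a new reading comes with each control period).
- eyes.snapshot(name): name is "side" or "top"; returns a dict with "image" (420x560x3 uint8, red, green, blue), "depth" (420x560 float32, m along the optical axis (not along the pixel's ray), 0 where there is no reading), "K" (3x3 intrinsics, pixels), "camera_from_world" (4x4, takes a point from world to camera coordinates). Camera axes: x right, y up, looking along -z (the intrinsics and any distortion apply to the point x, -y, -z); pixel columns grow to the right and rows downward; lengths in m; the calibration is good to about 2 mm. A picture is of the moment at which its call begins.
- ticket.close_job(): hands the job in, once; it reports no verdict.
The state is a dict: "clock": time; "joint_pos": joint angles; "qvel": joint speeds; "tau": joint torques, N m; "tool_pos": TCP position; "orientation": TCP orientation; "force": force on the tool from outside, world axes, zero at the start; "moment": the same for the moment, N m; "opening": finger opening in m.
Only numpy, scipy, OpenCV 4.12 (cv2) and the standard library are available. Lean on these libraries where they do the work, as an engineer would, in place of code of your own. Each camera call takes 0.05 s, during which the arm holds its last target.

## Working session

There is one attempt and no reset: what is moved stays moved. The work goes in short steps, Python scripts to look and compute and a shell command to move; the robot and the scene stay as the last step left them, time stands still between calls to the robot, and variables do not carry over. Pictures are saved under pics/ and viewed, and the job is handed in when it is done.

```bash
mkdir -p pics; cat > h.py <<'E'
import numpy as np,cv2
from plant import monitor,eyes,ticket
def snap(n,f):
    s=eyes.snapshot(n); cv2.imwrite('pics/'+f,s['image'][:,:,::-1]); np.savez('pics/'+f+'.npz',**s); return s
def pts(s):
    K=s['K'];d=s['depth'];v,u=np.mgrid[:d.shape[0],:d.shape[1]]
    x=(u-K[0,2])/K[0,0]*d;y=(v-K[1,2])/K[1,1]*d
    c=np.stack([x,-y,-d,np.ones_like(d)],-1)
    return (c@np.linalg.inv(s['camera_from_world']).T)[...,:3]
def ray(s,u,v,z):
    K=s['K'];T=np.linalg.inv(s['camera_from_world'])
    d=T[:3,:3]@np.array([(u-K[0,2])/K[0,0],-(v-K[1,2])/K[1,1],-1]);o=T[:3,3]
    return o+d*(z-o[2])/d[2]
E
python3 - <<'E'
from h import *
print(monitor.get_obs())
for n in('top','side'):
    s=snap(n,n+'0.png'); print(n,s['K'],s['camera_from_world'],[k for k in s])
E
```

```text
{'clock': 0.0, 'joint_pos': array([ 8.28006266e+01,  2.05898759e+01,  6.34715800e-01, -1.77077835e-02,
       -7.01375461e+01, -1.65090249e+01]), 'qvel': array([-0.00953538, -0.09176252, -0.01850769,  0.02715092,  0.02746149,
       -0.00582116]), 'tau': array([-1.33876292e-03, -5.82723141e+01,  2.93048537e+01,  6.99690789e+00,
        6.72890237e-03, -1.82873127e-04]), 'tool_pos': array([0.27122507, 0.61758036, 0.22565505]), 'orientation': array([  96.33059851,   89.90581051, -107.38382981]), 'force': array([ 0.213825  , -0.46992497,  0.0904911 ]), 'moment': array([-0.02209316,  0.02848055,  0.01444656]), 'opening': 0.087892200204368}
top [[444.13680614   0.         278.55953775]
 [  0.         444.13680614 209.44196083]
 [  0.           0.           1.        ]] [[ 0.02044023 -0.99950688  0.02383682 -0.027295  ]
 [ 0.98268281  0.02447648  0.183672   -0.42456488]
 [-0.18416487  0.01966973  0.98269853 -1.0198373 ]
 [ 0.          0.          0.          1.        ]] ['image', 'depth', 'K', 'camera_from_world']
side [[505.15676055   0.         283.94267807]
 [  0.         505.15676055 201.2825969 ]
 [  0.           0.           1.        ]] [[-0.8339153  -0.55188028  0.00366497  0.3356647 ]
 [ 0.26876179 -0.40029285  0.87608945 -0.19653901]
 [-0.48202943  0.7315694   0.48213467 -1.10159718]
 [ 0.          0.          0.          1.        ]] ['image', 'depth', 'K', 'camera_from_world']
```

View pics/top0.png

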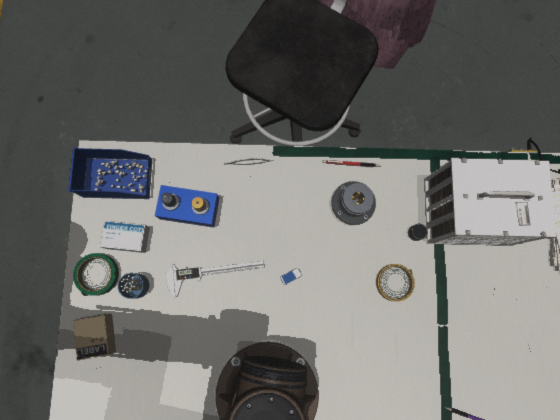

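View pics/side0.png

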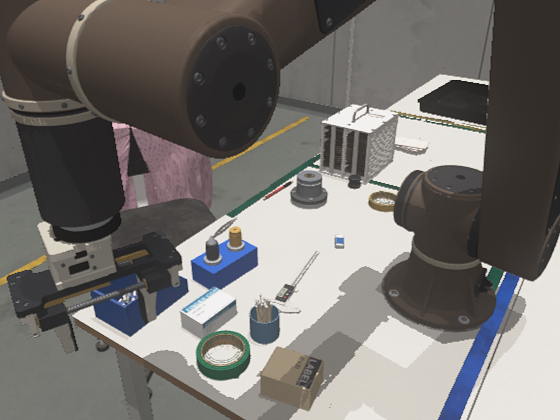

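The top view shows the brass head at (200,204), the pointed centre at (170,200), both in the blue block, and the bench head at (356,200) with the loupe at (417,232). In the side view the brass head is at (236,233), the centre at (212,249) and the bench head at (309,185). Next I measure them.

```bash
python3 - <<'E'
from h import *
for n in('top','side'):
    s=dict(np.load(f'pics/{n}0.png.npz'));P=pts(s);im=s['image'];hsv=cv2.cvtColor(im,cv2.COLOR_RGB2HSV)
    m=cv2.inRange(hsv,(10,110,60),(28,255,255))
    k,lab,st,c=cv2.connectedComponentsWithStats(m)
    for i in range(1,k):
        if st[i,4]>15:
            p=P[lab==i];print(n,'brass',st[i],c[i].round(1),np.median(p,0).round(4),p[:,2].max().round(4))
    m=cv2.inRange(hsv,(100,150,60),(130,255,255))
    k,lab,st,c=cv2.connectedComponentsWithStats(m)
    for i in range(1,k):
        if st[i,4]>200:
            w=(lab==i)&(P[...,2]>.045)&(P[...,2]<.06)
            if w.sum()>50: print(n,'blue',st[i],c[i].round(1),cv2.minAreaRect(P[w][:,:2].astype(np.float32)))
s=dict(np.load('pics/top0.png.npz'));P=pts(s)
# bench head region
sub=P[170:230,325:385]
h,e=np.histogram(sub[...,2],bins=np.arange(-.01,.12,.004))
print([(round(a,3),b) for a,b in zip(e,h) if b])
zt=np.median(sub[...,2][sub[...,2]>.06]);print(zt)
w=abs(sub[...,2]-zt)<.006
q=sub[w][:,:2].astype(np.float32);print(cv2.minEnclosingCircle(q),len(q))
big=np.zeros((420,560,3),np.uint8)
a=cv2.resize(s['image'][165:235,315:395],None,fx=5,fy=5,interpolation=2)
b=cv2.resize(s['image'][180:230,150:225],None,fx=5,fy=5,interpolation=2)
c=np.zeros((350,400+375,3),np.uint8);c[:350,:400]=a;c[:250,400:775]=b
cv2.imwrite('pics/z.png',c[:,:,::-1])
E
```

```text
top brass [ 0  0  3 17 31] [0.6 6. ] [ 1.4804  1.2408 -0.7511] -0.7335
top brass [510 149  28   3  49] [522.4 150.5] [ 0.6096 -0.6545 -0.02  ] -0.0156
top brass [352 192   8   7  18] [355.7 195.3] [ 0.4597 -0.1998  0.069 ] 0.0815
top brass [192 198  12  12  97] [197.6 202.9] [0.4241 0.1652 0.0995] 0.1043
top brass [378 264  18  37  74] [383.8 282.1] [ 0.2562 -0.2683  0.0194] 0.0229
top blue [ 156  186   61   38 1179] [186.3 205.4] ((0.4294663965702057, 0.20049864053726196), (0.13284988701343536, 0.07453370839357376), 83.09324645996094)
side brass [212 117  97  53 385] [259.1 142.7] [ 1.9001 -1.5354 -0.7456] 0.7021
side brass [230 227  11   7  55] [234.8 229.7] [0.4239 0.1701 0.0991] 0.7021
side brass [230 234   6  11  19] [231.5 237.5] [0.4257 0.1813 0.0887] 0.0924
side brass [115 250  33  12 149] [132.1 255.6] [0.267  0.5657 0.3204] 0.3239
side brass [  0 255  47  31 241] [ 24.7 268.1] [ 1.918  -0.0562 -0.75  ] 0.3571
side brass [ 44 282  65  26 176] [ 70.4 296.1] [0.2678 0.667  0.3191] 0.3223
side blue [192 240  65  34 636] [223.9 257.1] ((0.42823246121406555, 0.20343230664730072),
[... 261 characters left out ...]
), np.int64(6)), (np.float64(0.018), np.int64(24)), (np.float64(0.022), np.int64(255)), (np.float64(0.026), np.int64(338)), (np.float64(0.03), np.int64(51)), (np.float64(0.034), np.int64(14)), (np.float64(0.038), np.int64(20)), (np.float64(0.042), np.int64(25)), (np.float64(0.046), np.int64(13)), (np.float64(0.05), np.int64(21)), (np.float64(0.054), np.int64(18)), (np.float64(0.058), np.int64(6)), (np.float64(0.062), np.int64(15)), (np.float64(0.066), np.int64(34)), (np.float64(0.07), np.int64(31)), (np.float64(0.074), np.int64(92)), (np.float64(0.078), np.int64(459)), (np.float64(0.082), np.int64(96))]
0.08013092392228172
((0.4507059156894684, -0.1993088722229004), 0.036876171827316284) 646
```

View pics/z.png

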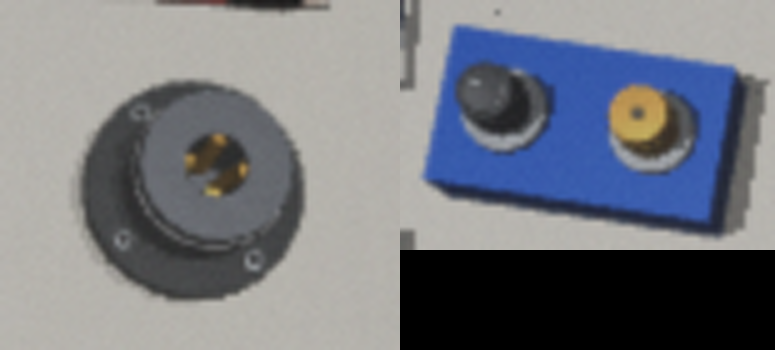

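```bash
python3 - <<'E'
from h import *
from scipy.spatial.transform import Rotation as R
o=monitor.get_obs()
M=R.from_euler('xyz',o['orientation'],degrees=True).as_matrix();print(M.round(3))
s=dict(np.load('pics/top0.png.npz'))
print('head',ray(s,197.6,202.6,.1),'socket',ray(s,358.3,197.9,.080))
t=dict(np.load('pics/side0.png.npz'))
a=cv2.resize(t['image'][160:215,270:350],None,fx=5,fy=5,interpolation=2)
b=cv2.resize(t['image'][215:285,185:260],None,fx=5,fy=5,interpolation=2)
c=np.zeros((350,775,3),np.uint8);c[:275,:400]=a;c[:350,400:775]=b
cv2.imwrite('pics/z2.png',c[:,:,::-1])
P=pts(t)[165:210,280:340]
w=(P[...,2]>.072)&(P[...,2]<.09);print(np.median(P[w][:,2]),cv2.minEnclosingCircle(P[w][:,:2].astype(np.float32)))
E
```

```text
[[-0.    -0.402 -0.916]
 [-0.001 -0.916  0.402]
 [-1.     0.001 -0.   ]]
head [0.42485586 0.16551169 0.1       ] socket [ 0.44928045 -0.20085568  0.08      ]
0.07866873310503553 ((0.4499569535255432, -0.19677570462226868), 0.03958778828382492)
```

View pics/z2.png

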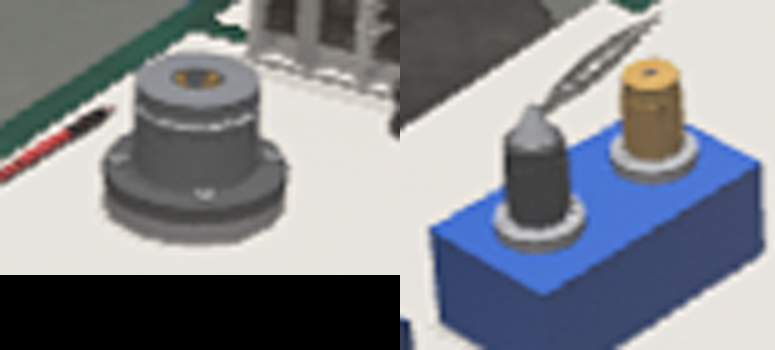

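```bash
python3 - <<'E'
from h import *
s=dict(np.load('pics/top0.png.npz'));t=dict(np.load('pics/side0.png.npz'))
for nm,a,b in(('socket',(358.3,197.9),(309.4,175.4)),('head',(197.6,202.6),(235,229.6))):
    for z in(.076,.08,.084,.098,.102): print(nm,z,ray(s,*a,z)[:2].round(4),ray(t,*b,z)[:2].round(4))
E
```

```text
socket 0.076 [ 0.4502 -0.2017] [ 0.4518 -0.2047]
socket 0.08 [ 0.4493 -0.2009] [ 0.4476 -0.1976]
socket 0.084 [ 0.4484 -0.2   ] [ 0.4434 -0.1904]
socket 0.098 [ 0.4453 -0.1972] [ 0.4289 -0.1654]
socket 0.102 [ 0.4445 -0.1964] [ 0.4248 -0.1583]
head 0.076 [0.4296 0.1695] [0.4468 0.1403]
head 0.08 [0.4288 0.1688] [0.4427 0.1452]
head 0.084 [0.428  0.1682] [0.4386 0.1502]
head 0.098 [0.4253 0.1658] [0.4242 0.1674]
head 0.102 [0.4245 0.1652] [0.42   0.1724]
```

```bash
python3 -m crank '[{"linear":[0.17,-0.5,0],"rot":[0,0,-0.97],"hand":1},{"linear":[0.17,-0.5,0],"rot":[0,0,-0.97],"hand":1},{"linear":[0.17,-0.5,0],"rot":[0,0,-0.97],"hand":1},{"linear":[0.17,-0.5,0],"rot":[0,0,-0.97],"hand":1},{"linear":[0.17,-0.5,0],"rot":[0,0,-0.97],"hand":1},{"linear":[0.17,-0.5,0],"rot":[0,0,-0.97],"hand":1},{"linear":[0.17,-0.5,0],"rot":[0,0,-0.97],"hand":1},{"linear":[0.17,-0.5,0],"rot":[0,0,-0.97],"hand":1},{"linear":[0.17,-0.5,0],"rot":[0,0,-0.97],"hand":1},{"linear":[0.17,-0.5,0],"rot":[0,0,-0.97],"hand":1},{"linear":[0.17,-0.5,0],"rot":[0,0,-0.97],"hand":1},{"linear":[0.17,-0.5,0],"rot":[0,0,-0.97],"hand":1},{"linear":[0.17,-0.5,0],"rot":[0,0,-0.97],"hand":1},{"linear":[0.17,-0.5,0],"rot":[0,0,-0.97],"hand":1},{"linear":[0.17,-0.5,0],"rot":[0,0,-0.97],"hand":1}]'
cat > st.py <<'E'
from h import *
from scipy.spatial.transform import Rotation as R
import sys
def st(x,y,z,yaw):
    o=monitor.get_obs();M=R.from_euler('xyz',o['orientation'],degrees=True).as_matrix()
    p=o['tool_pos'];print('t',o['clock'],'p',p.round(4),'F',o['force'].round(2),'open',round(o['opening'],4),'j',o['joint_pos'].round(1))
    c,s_=np.cos(np.radians(yaw)),np.sin(np.radians(yaw));yy=np.array([c,s_,0])
    if yy@M[:,1]<0:yy=-yy
    xx=np.array([0,0,-1.]);D=np.stack([xx,yy,np.cross(xx,yy)],1)
    print('lin',((np.array([x,y,z])-p)/.06).round(3),'rot',(R.from_matrix(D@M.T).as_rotvec(degrees=True)/5).round(3))
if __name__=='__main__': st(*map(float,sys.argv[1:]))
E
python3 st.py .4248 .166 .15 -7
```

```text
clock: 1.98
tool_pos: [0.4244, 0.1515, 0.2197]
orientation: [109.6, 89.3, -169.1]
force: [0.8, -0.5, 0.0]
opening: 0.0876
t 1.975 p [0.4244 0.1515 0.2197] F [ 0.84 -0.45  0.01] open 0.0876 j [ 44.5  -0.4 -26.2  -0.4 -64.8 -53. ]
lin [ 0.007  0.242 -1.161] rot [ 0.027 -0.13   0.341]
```

```bash
python3 -m crank '[{"linear":[0,0.12,-0.3],"rot":[0,-0.06,0.17],"hand":1},{"linear":[0,0.12,-0.3],"rot":[0,-0.06,0.17],"hand":1},{"linear":[0,0,-0.3],"rot":[0,0,0],"hand":1},{"linear":[0,0,-0.2],"rot":[0,0,0],"hand":1},{"linear":[0,0,0],"rot":[0,0,0],"hand":1}]'
python3 st.py .4248 .166 .073 -7
python3 - <<'E'
from h import *
s=snap('top','t1.png');t=snap('side','s1.png')
c=np.zeros((600,800,3),np.uint8);c[:300,:400]=cv2.resize(s['image'][150:255,130:270],(400,300),interpolation=2);c[:300,400:]=0
c[300:600,:400]=cv2.resize(t['image'][170:290,150:310],(400,300),interpolation=2);cv2.imwrite('pics/z3.png',c[:,:,::-1])
E
```

```text
clock: 2.6
tool_pos: [0.4243, 0.1632, 0.1515]
orientation: [163.0, 89.8, -114.3]
force: [-0.4, 0.5, -0.2]
opening: 0.0876
t 2.6 p [0.4243 0.1632 0.1515] F [-0.35  0.49 -0.15] open 0.0876 j [ 46.    3.4 -32.2   0.1 -54.5 -53.4]
lin [ 0.009  0.047 -1.309] rot [ 0.029 -0.013  0.059]
```

View pics/z3.png

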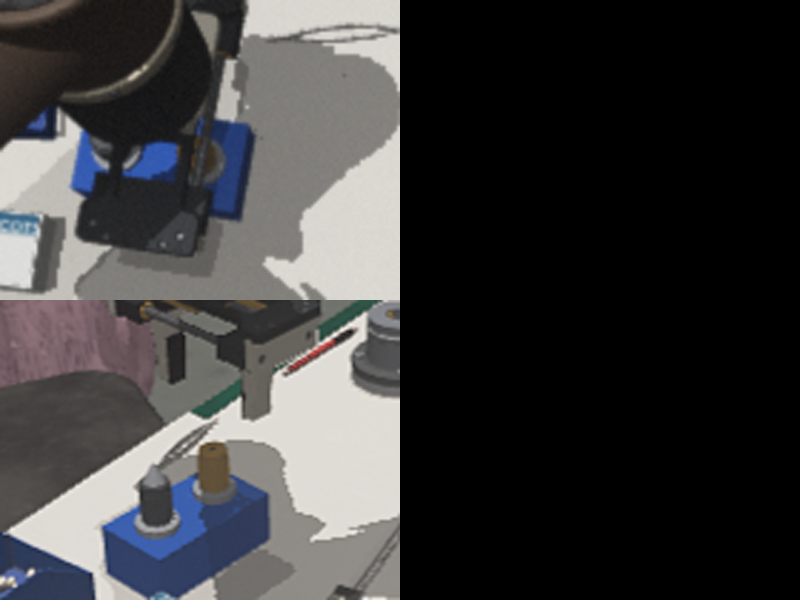

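The open jaws straddle the brass head along x and the pointed centre lies clear to one side. I go down next.

```bash
python3 -m crank '[{"linear":[0,0.03,-0.25],"rot":[0.03,0,0.05],"hand":1},{"linear":[0,0.02,-0.25],"rot":[0,0,0],"hand":1},{"linear":[0,0,-0.25],"rot":[0,0,0],"hand":1},{"linear":[0,0,-0.25],"rot":[0,0,0],"hand":1},{"linear":[0,0,-0.2],"rot":[0,0,0],"hand":1},{"linear":[0,0,-0.1],"rot":[0,0,0],"hand":1},{"linear":[0,0,0],"rot":[0,0,0],"hand":1}]'
python3 st.py .4248 .166 .073 -7
python3 - <<'E'
from h import *
s=snap('top','t2.png');t=snap('side','s2.png')
c=np.zeros((300,800,3),np.uint8);c[:300,:400]=cv2.resize(s['image'][150:255,130:270],(400,300),interpolation=2)
c[:,400:]=cv2.resize(t['image'][190:280,170:290],(400,300),interpolation=2);cv2.imwrite('pics/z4.png',c[:,:,::-1])
E
```

```text
clock: 3.58
tool_pos: [0.4283, 0.1696, 0.0773]
orientation: [-40.0, 89.4, 43.1]
force: [0.0, -1.1, 0.1]
opening: 0.0875
t 3.575 p [0.4283 0.1696 0.0773] F [ 0.05 -1.07  0.11] open 0.0875 j [ 46.2   9.2 -37.5   0.1 -42.7 -53.2]
lin [-0.059 -0.06  -0.071] rot [-0.088  0.094 -0.007]
```

View pics/z4.png

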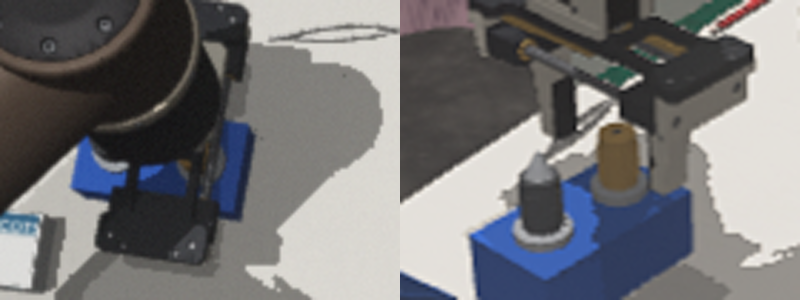

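```bash
python3 -m crank '[{"linear":[-0.06,-0.06,-0.05],"rot":[-0.09,0.09,0],"hand":1},{"linear":[0,0,-0.02],"rot":[0,0,0],"hand":1},{"linear":[0,0,0],"rot":[0,0,0],"hand":1}]'
python3 st.py .4248 .166 .073 -7
```

```text
clock: 4.05
tool_pos: [0.425, 0.1663, 0.074]
orientation: [-53.8, 89.9, 29.3]
force: [0.4, 0.7, -0.6]
opening: 0.088
t 4.05 p [0.425  0.1663 0.074 ] F [ 0.4   0.68 -0.55] open 0.088 j [ 46.2   9.4 -37.8   0.  -42.7 -53.2]
lin [-0.004 -0.005 -0.017] rot [-0.01   0.017 -0.009]
```

```bash
python3 -m crank '[{"linear":[0,0,0],"rot":[0,0,0],"hand":0.5},{"linear":[0,0,0],"rot":[0,0,0],"hand":0.35},{"linear":[0,0,0],"rot":[0,0,0],"hand":0.2},{"linear":[0,0,0],"rot":[0,0,0],"hand":0.2},{"linear":[0,0,0],"rot":[0,0,0],"hand":0.2},{"linear":[0,0,0],"rot":[0,0,0],"hand":0.2}]'
python3 st.py .4248 .166 .073 -7
```

```text
clock: 4.8
tool_pos: [0.4252, 0.1664, 0.0742]
orientation: [-51.8, 89.9, 31.3]
force: [-0.1, -0.1, -0.1]
opening: 0.0332
t 4.8 p [0.4252 0.1664 0.0742] F [-0.07 -0.1  -0.12] open 0.0332 j [ 46.2   9.4 -37.8   0.  -42.7 -53.2]
lin [-0.006 -0.007 -0.02 ] rot [-0.012  0.02  -0.01 ]
```

```bash
python3 -m crank '[{"linear":[0,0,0],"rot":[0,0,0],"hand":0.1},{"linear":[0,0,0],"rot":[0,0,0],"hand":0},{"linear":[0,0,0],"rot":[0,0,0],"hand":0},{"linear":[0,0,0],"rot":[0,0,0],"hand":0}]'
python3 st.py .4248 .166 .073 -7
```

```text
clock: 5.3
tool_pos: [0.4253, 0.1665, 0.0742]
orientation: [-52.1, 89.9, 31.0]
force: [0.2, -0.1, 0.7]
opening: 0.0261
t 5.3 p [0.4253 0.1665 0.0742] F [ 0.18 -0.09  0.68] open 0.0261 j [ 46.2   9.4 -37.8   0.1 -42.7 -53.2]
lin [-0.008 -0.008 -0.02 ] rot [-0.013  0.022 -0.01 ]
```

```bash
python3 -m crank '[{"linear":[0,0,0.1],"rot":[0,0,0],"hand":0},{"linear":[0,0,0.15],"rot":[0,0,0],"hand":0},{"linear":[0,0,0.15],"rot":[0,0,0],"hand":0},{"linear":[0,0,0.15],"rot":[0,0,0],"hand":0}]'
python3 st.py .4253 .1665 .2 -7
```

```text
clock: 5.8
tool_pos: [0.4245, 0.1658, 0.1088]
orientation: [-98.5, 90.0, -15.5]
force: [-0.4, 0.6, -2.7]
opening: 0.0261
t 5.8 p [0.4245 0.1658 0.1088] F [-0.44  0.56 -2.68] open 0.0261 j [ 46.2   6.5 -35.4   0.  -48.1 -53.2]
lin [0.013 0.011 1.52 ] rot [ 0.001  0.004 -0.007]
```

```bash
python3 -m crank '[{"linear":[0.01,0.01,0.2],"rot":[0,0,0],"hand":0},{"linear":[0,0,0.2],"rot":[0,0,0],"hand":0},{"linear":[0,0,0.3],"rot":[0,0,0],"hand":0},{"linear":[0,0,0.3],"rot":[0,0,0],"hand":0},{"linear":[0,0,0.3],"rot":[0,0,0],"hand":0},{"linear":[0,0,0.2],"rot":[0,0,0],"hand":0},{"linear":[0,0,0],"rot":[0,0,0],"hand":0}]'
python3 st.py .45 -.2 .2 -7
```

```text
clock: 6.68
tool_pos: [0.4252, 0.1667, 0.2062]
orientation: [-39.4, 89.8, 43.6]
force: [-0.0, 0.1, -2.6]
opening: 0.0265
t 6.675 p [0.4252 0.1667 0.2062] F [-0.01  0.11 -2.57] open 0.0265 j [ 46.2   0.3 -27.5   0.  -62.  -53.2]
lin [ 0.413 -6.111 -0.104] rot [-0.029  0.03  -0.006]
```

```bash
python3 -m crank '[{"linear":[0.08,-0.2,0],"rot":[0,0,0],"hand":0},{"linear":[0.08,-0.4,0],"rot":[0,0,0],"hand":0},{"linear":[0.08,-0.45,0],"rot":[0,0,0],"hand":0},{"linear":[0.08,-0.45,0],"rot":[0,0,0],"hand":0},{"linear":[0.08,-0.45,0],"rot":[0,0,0],"hand":0},{"linear":[0,-0.45,0],"rot":[0,0,0],"hand":0},{"linear":[0,-0.45,0],"rot":[0,0,0],"hand":0},{"linear":[0,-0.45,0],"rot":[0,0,0],"hand":0},{"linear":[0,-0.45,0],"rot":[0,0,0],"hand":0},{"linear":[0,-0.45,0],"rot":[0,0,0],"hand":0},{"linear":[0,-0.45,0],"rot":[0,0,0],"hand":0},{"linear":[0,-0.45,0],"rot":[0,0,0],"hand":0},{"linear":[0,-0.4,0],"rot":[0,0,0],"hand":0},{"linear":[0,-0.25,0],"rot":[0,0,0],"hand":0},{"linear":[0,0,0],"rot":[0,0,0],"hand":0}]'
python3 st.py .4495 -.201 .2 -7
```

```text
clock: 8.55
tool_pos: [0.4415, -0.1982, 0.1945]
orientation: [104.1, 88.9, -173.1]
force: [-0.1, 1.2, -1.7]
opening: 0.0262
t 8.55 p [ 0.4415 -0.1982  0.1945] F [-0.07  1.18 -1.66] open 0.0262 j [ -0.7   4.4 -24.9   0.2 -61.8  -6.5]
lin [ 0.133 -0.047  0.092] rot [ 0.026 -0.211  0.022]
```

```bash
python3 -m crank '[{"linear":[0.13,-0.05,0],"rot":[0.03,-0.21,0.02],"hand":0},{"linear":[0,0,0],"rot":[0,0,0],"hand":0},{"linear":[0,0,0],"rot":[0,0,0],"hand":0}]'
python3 st.py .4495 -.201 .17 -7
python3 - <<'E'
from h import *
s=snap('top','t5.png');t=snap('side','s5.png')
c=np.zeros((400,800,3),np.uint8);c[:300,:400]=cv2.resize(s['image'][150:255,290:430],(400,300),interpolation=2)
c[:,400:]=cv2.resize(t['image'][125:225,260:360],(400,400),interpolation=2);cv2.imwrite('pics/z5.png',c[:,:,::-1])
E
```

```text
clock: 8.93
tool_pos: [0.4499, -0.2004, 0.1942]
orientation: [-39.0, 89.9, 44.1]
force: [-0.2, 0.8, -2.7]
opening: 0.026
t 8.925 p [ 0.4499 -0.2004  0.1942] F [-0.22  0.81 -2.68] open 0.026 j [ -1.1   4.6 -24.5  -0.1 -60.8  -5.8]
lin [-0.006 -0.01  -0.403] rot [-0.01   0.011 -0.01 ]
```

View pics/z5.png

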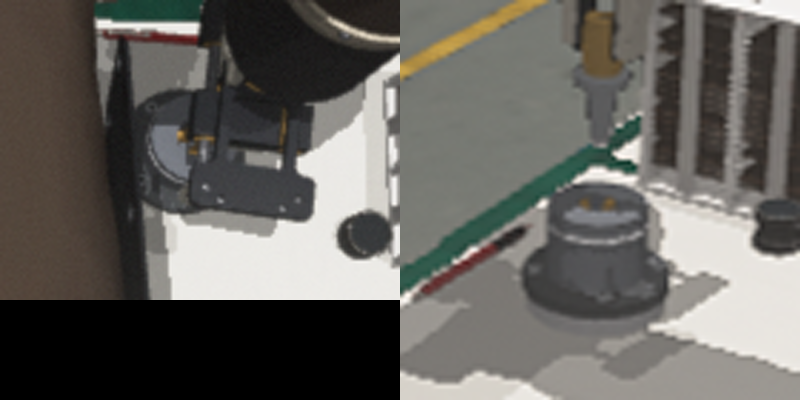

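```bash
python3 -m crank '[{"linear":[0,0,-0.3],"rot":[0,0,0],"hand":0},{"linear":[0,0,-0.3],"rot":[0,0,0],"hand":0},{"linear":[0,0,-0.05],"rot":[0,0,0],"hand":0},{"linear":[0,0,0],"rot":[0,0,0],"hand":0}]'
python3 st.py .4495 -.201 .16 -7
python3 - <<'E'
from h import *
t=snap('side','s6.png')
c=cv2.resize(t['image'][140:215,260:360],(800,600),interpolation=2)
o=monitor.get_obs()['tool_pos'];T=t['camera_from_world'];K=t['K']
for p,cl in(((o[0],o[1],o[2]-.0682),(255,0,0)),((o[0],o[1],o[2]-.0222),(255,0,0)),((.4495,-.201,.08),(0,255,0))):
    q=T[:3,:3]@np.array(p)+T[:3,3];u=K[0,0]*q[0]/-q[2]+K[0,2];v=K[1,1]*-q[1]/-q[2]+K[1,2]
    print(p,u,v);cv2.circle(c,(int((u-260+.5)*8),int((v-140+.5)*8)),4,cl,-1)
cv2.imwrite('pics/z6.png',c[:,:,::-1])
E
```

```text
clock: 9.52
tool_pos: [0.4507, -0.1997, 0.1556]
orientation: [-76.1, 89.8, 7.1]
force: [0.7, -0.3, -1.4]
opening: 0.0262
t 9.525 p [ 0.4507 -0.1997  0.1556] F [ 0.69 -0.31 -1.41] open 0.0262 j [ -1.    6.8 -27.7  -0.  -55.3  -5.8]
lin [-0.021 -0.022  0.073] rot [-0.004  0.036 -0.034]
(np.float64(0.45078706165211613), np.float64(-0.19966378520452338), np.float64(0.08756819078958954)) 308.88842149201196 172.4315627047574
(np.float64(0.45078706165211613), np.float64(-0.19966378520452338), np.float64(0.13356819078958954)) 309.3442500560834 157.43917306211466
(0.4495, -0.201, 0.08) 309.44967018198713 174.79324675695625
```

View pics/z6.png

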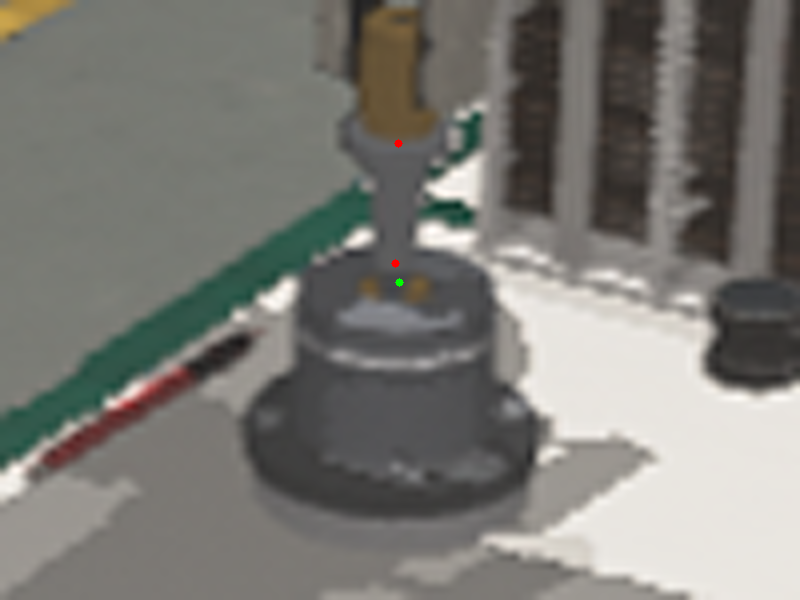

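```bash
python3 -m crank '[{"linear":[-0.02,-0.02,-0.1],"rot":[0,0.03,-0.03],"hand":0},{"linear":[0,0,-0.1],"rot":[0,0,0],"hand":0},{"linear":[0,0,-0.1],"rot":[0,0,0],"hand":0},{"linear":[0,0,-0.1],"rot":[0,0,0],"hand":0},{"linear":[0,0,0],"rot":[0,0,0],"hand":0}]'
python3 st.py .4495 -.201 .12 -7
```

```text
clock: 10.2
tool_pos: [0.4499, -0.201, 0.131]
orientation: [-74.7, 89.9, 8.3]
force: [-0.0, -0.0, -1.6]
opening: 0.0267
t 10.2 p [ 0.4499 -0.201   0.131 ] F [-0.01 -0.01 -1.61] open 0.0267 j [ -1.2   8.4 -29.5  -0.  -52.   -5.8]
lin [-0.007  0.    -0.184] rot [-0.003  0.024 -0.001]
```

```bash
python3 -m crank '[{"linear":[0,0,-0.1],"rot":[0,0.02,0],"hand":0},{"linear":[0,0,-0.1],"rot":[0,0,0],"hand":0},{"linear":[0,0,-0.04],"rot":[0,0,0],"hand":0},{"linear":[0,0,0],"rot":[0,0,0],"hand":0}]'
python3 st.py .4495 -.201 .11 -7
python3 - <<'E'
from h import *
t=snap('side','s7.png')
c=cv2.resize(t['image'][140:215,260:360],(800,600),interpolation=2)
cv2.imwrite('pics/z7.png',c[:,:,::-1])
E
```

```text
clock: 10.7
tool_pos: [0.4501, -0.201, 0.1156]
orientation: [-42.9, 90.0, 40.1]
force: [-0.1, -0.3, -2.0]
opening: 0.0261
t 10.7 p [ 0.4501 -0.201   0.1156] F [-0.09 -0.33 -1.96] open 0.0261 j [ -1.2   9.5 -30.6  -0.  -49.9  -5.8]
lin [-0.01   0.    -0.094] rot [-0.002  0.003 -0.002]
```

View pics/z7.png

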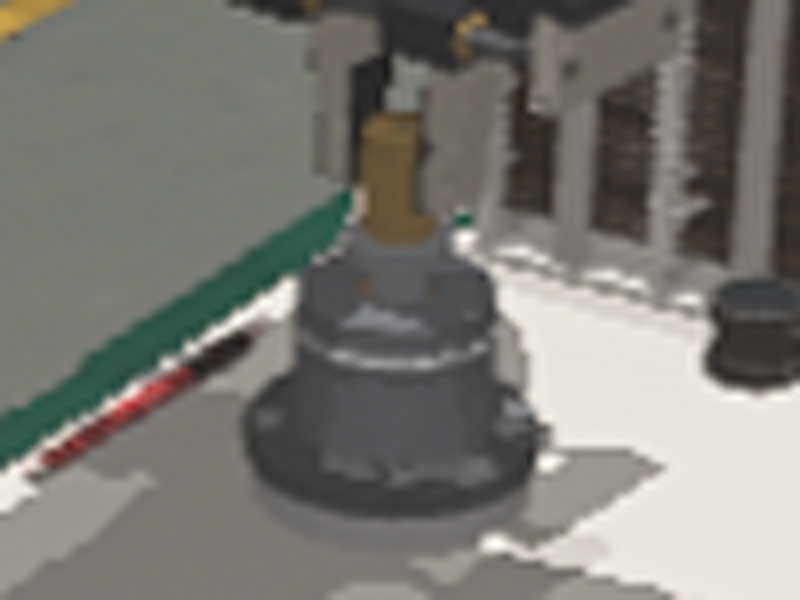

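The shank is in the bore, with the collar (390,235 in the zoom) still about 13 mm clear of the face. I continue in small steps and watch the force.

```bash
python3 -m crank '[{"linear":[0,0,-0.03],"rot":[0,0,0],"hand":0},{"linear":[0,0,-0.03],"rot":[0,0,0],"hand":0},{"linear":[0,0,0],"rot":[0,0,0],"hand":0}]'|tail -5
python3 -m crank '[{"linear":[0,0,-0.02],"rot":[0,0,0],"hand":0},{"linear":[0,0,0],"rot":[0,0,0],"hand":0}]'
python3 -m crank '[{"linear":[0,0,-0.02],"rot":[0,0,0],"hand":0},{"linear":[0,0,0],"rot":[0,0,0],"hand":0}]'
```

```text
clock: 11.12
tool_pos: [0.4503, -0.2009, 0.1123]
orientation: [-62.9, 89.9, 20.1]
force: [1.0, 0.5, -2.2]
opening: 0.0263
clock: 11.38
tool_pos: [0.4502, -0.2009, 0.111]
orientation: [-57.4, 89.9, 25.6]
force: [-1.0, 1.0, -3.2]
opening: 0.0261
clock: 11.62
tool_pos: [0.4503, -0.2009, 0.1099]
orientation: [-63.4, 89.9, 19.7]
force: [-0.3, -0.2, -2.3]
opening: 0.0265
```

```bash
python3 -m crank '[{"linear":[0,0,-0.02],"rot":[0,0,0],"hand":0},{"linear":[0,0,0],"rot":[0,0,0],"hand":0}]'
python3 -m crank '[{"linear":[0,0,-0.02],"rot":[0,0,0],"hand":0},{"linear":[0,0,0],"rot":[0,0,0],"hand":0}]'
python3 - <<'E'
from h import *
t=snap('side','s8.png')
c=cv2.resize(t['image'][140:215,260:360],(800,600),interpolation=2)
o=monitor.get_obs()['tool_pos'];print(o)
cv2.imwrite('pics/z8.png',c[:,:,::-1])
E
```

```text
clock: 11.88
tool_pos: [0.4503, -0.2009, 0.1088]
orientation: [-70.6, 89.9, 12.4]
force: [0.4, 0.6, -1.7]
opening: 0.0262
clock: 12.12
tool_pos: [0.4504, -0.201, 0.1077]
orientation: [-77.0, 89.9, 6.0]
force: [-0.0, 1.2, -0.4]
opening: 0.0264
[ 0.45041603 -0.20094314  0.10772687]
```

View pics/z8.png

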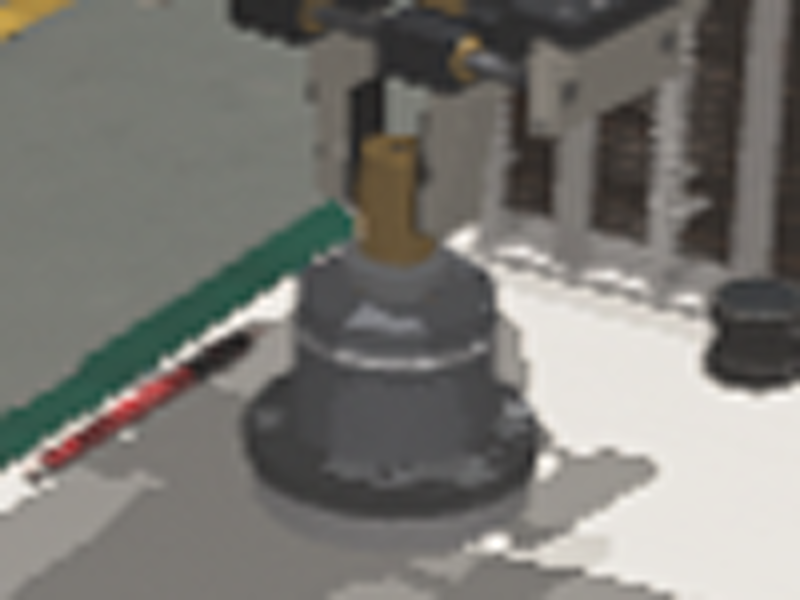

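```bash
python3 -m crank '[{"linear":[0,0,-0.02],"rot":[0,0,0],"hand":0},{"linear":[0,0,0],"rot":[0,0,0],"hand":0},{"linear":[0,0,0],"rot":[0,0,0],"hand":0}]'
python3 -m crank '[{"linear":[0,0,0],"rot":[0,0,0],"hand":0.35},{"linear":[0,0,0],"rot":[0,0,0],"hand":0.45},{"linear":[0,0,0],"rot":[0,0,0],"hand":0.55},{"linear":[0,0,0],"rot":[0,0,0],"hand":0.65},{"linear":[0,0,0],"rot":[0,0,0],"hand":0.65}]'
```

```text
clock: 12.55
tool_pos: [0.4505, -0.201, 0.1067]
orientation: [-80.7, 89.9, 2.4]
force: [-1.5, 2.3, 1.8]
opening: 0.0261
clock: 13.18
tool_pos: [0.4512, -0.2012, 0.1066]
orientation: [-89.3, 89.8, -6.3]
force: [0.5, 0.1, -0.0]
opening: 0.0561
```

```bash
python3 -m crank '[{"linear":[0,0,0.1],"rot":[0,0.04,0],"hand":0.75},{"linear":[0,0,0.2],"rot":[0,0,0],"hand":0.75},{"linear":[0,0,0.3],"rot":[0,0,0],"hand":0.75},{"linear":[0,0,0.3],"rot":[0,0,0],"hand":0.7},{"linear":[0,0,0.15],"rot":[0,0,0],"hand":0.7},{"linear":[0,0,0],"rot":[0,0,0],"hand":0.7}]'
python3 st.py .4505 -.201 .15 -7
python3 - <<'E'
from h import *
t=snap('side','s9.png')
c=cv2.resize(t['image'][140:215,260:360],(800,600),interpolation=2)
T=t['camera_from_world'];K=t['K']
for z in(.1065-.0222+.048,):
    q=T[:3,:3]@np.array([.4505,-.201,z])+T[:3,3];u=K[0,0]*q[0]/-q[2]+K[0,2];v=K[1,1]*-q[1]/-q[2]+K[1,2]
    print(u,v);cv2.circle(c,(int((u-260+.5)*8),int((v-140+.5)*8)),3,(255,0,0),-1)
cv2.imwrite('pics/z9.png',c[:,:,::-1])
E
```

```text
clock: 13.92
tool_pos: [0.4517, -0.2014, 0.1748]
orientation: [-111.2, 89.9, -28.2]
force: [-0.4, 0.0, -0.1]
opening: 0.0615
t 13.925 p [ 0.4517 -0.2014  0.1748] F [-0.37  0.03 -0.08] open 0.0615 j [ -1.2   5.8 -26.    0.  -58.1  -5.8]
lin [-0.021  0.006 -0.413] rot [ 0.009  0.016 -0.01 ]
309.66824878800156 157.71993386828274
```

View pics/z9.png

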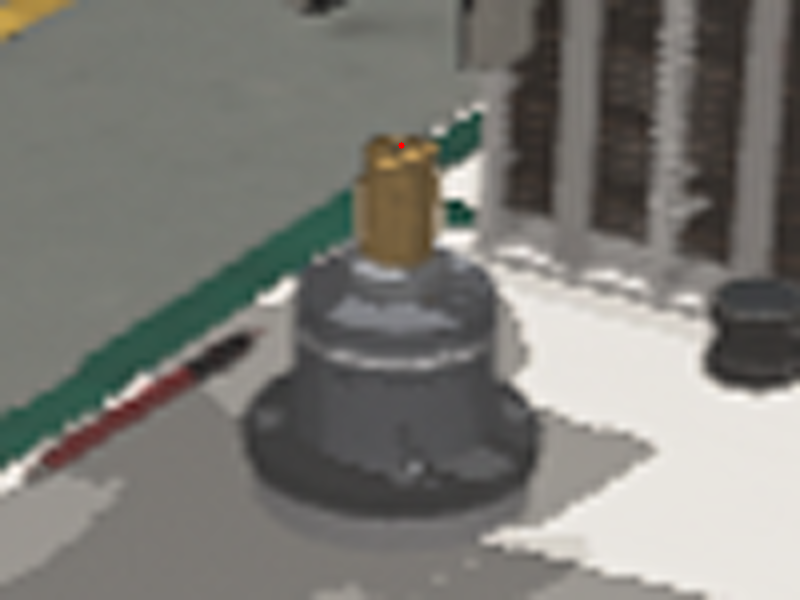

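The arbor stands free and upright at (400,200 in the zoom), and its top falls on the predicted point. I shut the fingers and come down just above it.

```bash
python3 -m crank '[{"linear":[-0.02,0,0],"rot":[0,0.02,0],"hand":0},{"linear":[0,0,0],"rot":[0,0,0],"hand":0},{"linear":[0,0,0],"rot":[0,0,0],"hand":0},{"linear":[0,0,0],"rot":[0,0,0],"hand":0},{"linear":[0,0,-0.2],"rot":[0,0,0],"hand":0},{"linear":[0,0,-0.2],"rot":[0,0,0],"hand":0},{"linear":[0,0,-0.13],"rot":[0,0,0],"hand":0},{"linear":[0,0,0],"rot":[0,0,0],"hand":0}]'
python3 st.py .4505 -.201 .135 -7
```

```text
clock: 14.98
tool_pos: [0.4484, -0.2011, 0.1374]
orientation: [96.0, 89.6, 179.0]
force: [-0.4, -0.5, 0.3]
opening: 0.0002
t 14.975 p [ 0.4484 -0.2011  0.1374] F [-0.35 -0.55  0.3 ] open 0.0002 j [ -1.2   8.1 -28.9   0.  -53.4  -5.8]
lin [ 0.036  0.001 -0.041] rot [-0.001 -0.074 -0.004]
```

```bash
python3 -m crank '[{"linear":[0.035,0,0],"rot":[0,-0.07,0],"hand":0},{"linear":[0,0,0],"rot":[0,0,0],"hand":0}]'
for i in 1; do python3 -m crank '[{"linear":[0,0,-0.015],"rot":[0,0,0],"hand":0},{"linear":[0,0,-0.015],"rot":[0,0,0],"hand":0},{"linear":[0,0,-0.015],"rot":[0,0,0],"hand":0}]'; done
python3 -m crank '[{"linear":[0,0,-0.015],"rot":[0,0,0],"hand":0},{"linear":[0,0,-0.015],"rot":[0,0,0],"hand":0}]'
```

```text
clock: 15.22
tool_pos: [0.4509, -0.2011, 0.1377]
orientation: [-92.6, 90.0, -9.6]
force: [-0.8, -0.6, 0.0]
opening: 0.0003
clock: 15.6
tool_pos: [0.4514, -0.2012, 0.1355]
orientation: [-89.3, 89.9, -6.3]
force: [-0.4, 0.3, 0.8]
opening: 0.0001
clock: 15.85
tool_pos: [0.4513, -0.2012, 0.1336]
orientation: [-88.8, 89.9, -5.7]
force: [0.5, 0.4, -0.1]
opening: 0.0004
```

```bash
python3 -m crank '[{"linear":[0,0,-0.015],"rot":[0,0,0],"hand":0},{"linear":[0,0,-0.015],"rot":[0,0,0],"hand":0}]' | grep -E "pos|force"
python3 -m crank '[{"linear":[0,0,-0.015],"rot":[0,0,0],"hand":0},{"linear":[0,0,-0.015],"rot":[0,0,0],"hand":0}]'| grep -E "pos|force"
python3 -m crank '[{"linear":[0,0,-0.015],"rot":[0,0,0],"hand":0},{"linear":[0,0,-0.015],"rot":[0,0,0],"hand":0}]'| grep -E "pos|force"
```

```text
tool_pos: [0.4518, -0.2013, 0.1323]
force: [-1.4, 0.6, 6.9]
tool_pos: [0.4525, -0.2016, 0.1318]
force: [-1.7, 1.9, 7.9]
tool_pos: [0.453, -0.2018, 0.1315]
force: [-2.0, 1.2, 8.3]
```

```bash
python3 -m crank '[{"linear":[0,0,0.06],"rot":[0,0,0],"hand":0},{"linear":[-0.02,0,0],"rot":[0,0,0],"hand":0},{"linear":[0,0,0],"rot":[0,0,0],"hand":0}]' >/dev/null
python3 st.py .4505 -.201 .132 -7
```

```text
t 16.975 p [ 0.4516 -0.2017  0.1351] F [-0.42  0.07  0.17] open 0.0008 j [ -1.2   8.1 -29.3   0.1 -52.3  -5.8]
lin [-0.019  0.012 -0.052] rot [ 0.022  0.065 -0.025]
```

```bash
python3 -m crank '[{"linear":[-0.025,0.012,0],"rot":[0.02,0.065,-0.02],"hand":0},{"linear":[-0.01,0,-0.015],"rot":[0,0,0],"hand":0},{"linear":[-0.005,0,-0.015],"rot":[0,0,0],"hand":0},{"linear":[-0.005,0,-0.015],"rot":[0,0,0],"hand":0}]' | grep -E "pos|force"
python3 -m crank '[{"linear":[-0.005,0,-0.02],"rot":[0,0.01,0],"hand":0},{"linear":[-0.01,0,-0.02],"rot":[0,0.01,0],"hand":0}]'| grep -E "pos|force"
python3 -m crank '[{"linear":[-0.005,0,-0.02],"rot":[0,0.01,0],"hand":0},{"linear":[-0.01,0,-0.02],"rot":[0,0.01,0],"hand":0}]'| grep -E "pos|force"
python3 -m crank '[{"linear":[-0.005,0,-0.02],"rot":[0,0.01,0],"hand":0},{"linear":[-0.01,0,-0.02],"rot":[0,0.01,0],"hand":0}]'| grep -E "pos|force"
python3 st.py .4505 -.201 .132 -7
```

```text
tool_pos: [0.4486, -0.2009, 0.1319]
force: [0.0, -0.4, -0.4]
tool_pos: [0.4487, -0.2013, 0.1307]
force: [-1.6, 1.3, 8.2]
tool_pos: [0.449, -0.2015, 0.1302]
force: [-1.5, 1.8, 8.9]
tool_pos: [0.4492, -0.2017, 0.1299]
force: [-2.2, 2.0, 9.3]
t 18.225 p [ 0.4492 -0.2017  0.1299] F [-2.21  1.99  9.3 ] open 0.0002 j [ -1.1   8.4 -29.8   0.2 -51.8  -5.8]
lin [0.021 0.012 0.036] rot [ 0.032  0.011 -0.034]
```

```bash

python3 -m crank '[{"linear":[0,0.005,-0.028],"rot":[0.01,0,-0.01],"hand":0},{"linear":[0,0.005,-0.028],"rot":[0.01,0,-0.01],"hand":0}]'| grep -E "pos|force"
python3 -m crank '[{"linear":[-0.005,0.005,-0.03],"rot":[0.01,0.01,-0.01],"hand":0},{"linear":[-0.005,0.005,-0.03],"rot":[0.01,0.01,0],"hand":0}]'| grep -E "pos|force"
python3 -m crank '[{"linear":[-0.005,0.005,-0.03],"rot":[0.01,0.01,-0.01],"hand":0},{"linear":[-0.005,0.005,-0.03],"rot":[0.01,0.01,0],"hand":0}]'| grep -E "pos|force"
python3 st.py .4505 -.201 .132 -7
```

```text
tool_pos: [0.4497, -0.2015, 0.1293]
force: [-7.9, 3.3, 22.0]
tool_pos: [0.4496, -0.2016, 0.1293]
force: [-5.0, 3.5, 17.7]
tool_pos: [0.4496, -0.2016, 0.1293]
force: [-5.4, 2.7, 17.7]
t 18.975 p [ 0.4496 -0.2016  0.1293] F [-5.42  2.68 17.7 ] open 0.0004 j [ -1.1   8.4 -29.9   0.2 -51.5  -5.8]
lin [0.014 0.009 0.045] rot [ 0.03   0.037 -0.045]
```

```bash

python3 -m crank '[{"linear":[0,0,-0.034],"rot":[0,0,0],"hand":0},{"linear":[0,0,-0.037],"rot":[0,0,0],"hand":0}]'| grep -E "pos|force"
python3 -m crank '[{"linear":[0,0,-0.04],"rot":[0,0,0],"hand":0},{"linear":[0,0,-0.04],"rot":[0,0,0],"hand":0}]'| grep -E "pos|force"
```

```text
tool_pos: [0.4497, -0.2019, 0.1293]
force: [-8.8, 7.5, 25.4]
tool_pos: [0.4497, -0.2019, 0.1292]
force: [-9.8, 7.6, 26.3]
```

```bash
python3 - <<'E'
from h import *
t=snap('side','s10.png')
c=cv2.resize(t['image'][140:215,260:360],(800,600),interpolation=2)
cv2.imwrite('pics/z10.png',c[:,:,::-1])
E
```

```text
(no output)
```

View pics/z10.png

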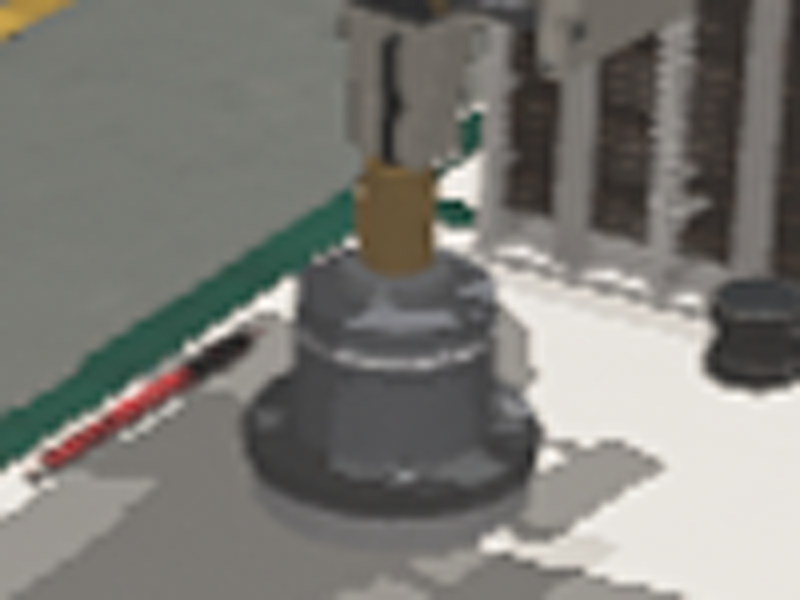

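The press held 25–26 N and the height stayed at 0.129. From this view, with the fingers on the head at (400,160), I can't tell whether the collar is flush. I back off and measure.

```bash
python3 -m crank '[{"linear":[0,0,0],"rot":[0,0,0],"hand":0},{"linear":[0,0,0.1],"rot":[0,0,0],"hand":0},{"linear":[0,0,0.3],"rot":[0,0,0],"hand":0},{"linear":[0,0.3,0.5],"rot":[0,0,0],"hand":0},{"linear":[0,0.6,0.3],"rot":[0,0,0],"hand":0},{"linear":[0,0.7,0],"rot":[0,0,0],"hand":0},{"linear":[0,0.7,0],"rot":[0,0,0],"hand":0},{"linear":[0,0.7,0],"rot":[0,0,0],"hand":0},{"linear":[0,0,0],"rot":[0,0,0],"hand":0}]'
python3 - <<'E'
from h import *
t=snap('side','s11.png');s=snap('top','t11.png')
cv2.imwrite('pics/z11.png',np.hstack([cv2.resize(t['image'][145:210,275:345],(400,371),interpolation=2),cv2.resize(s['image'][165:230,320:390],(400,371),interpolation=2)])[:,:,::-1])
P=pts(s)
for n,im,(a,b,c,d) in(('top',s,(165,235,320,400)),('side',t,(140,215,270,350))):
    P=pts(im)[a:b,c:d].reshape(-1,3)
    P=P[(P[:,2]>.05)&(P[:,2]<.15)]
    r=np.hypot(P[:,0]-.4497,P[:,1]+.201)
    for lo,hi in((0,.010),(.0155,.0185),(.023,.033)):
        q=P[(r>=lo)&(r<hi)];print(n,lo,len(q),np.percentile(q[:,2],[10,50,75,90]).round(4))
    q=P[P[:,2]>.122];print(n,q[:,:2].mean(0))
E
```

```text
clock: 20.65
tool_pos: [0.4497, -0.017, 0.2053]
orientation: [-113.8, 89.5, -30.6]
force: [-0.3, -0.4, -0.4]
opening: 0.0005
top 0 65 [0.1266 0.1284 0.1304 0.1311]
top 0.0155 40 [0.0857 0.0882 0.0899 0.091 ]
top 0.023 294 [0.0782 0.0804 0.0815 0.0828]
top [ 0.44992719 -0.19958063]
side 0 20 [0.1153 0.1279 0.1289 0.1291]
side 0.0155 69 [0.0841 0.1017 0.1148 0.1233]
side 0.023 85 [0.0716 0.0795 0.0805 0.0817]
side [ 0.44488122 -0.23770453]
```

View pics/z11.png

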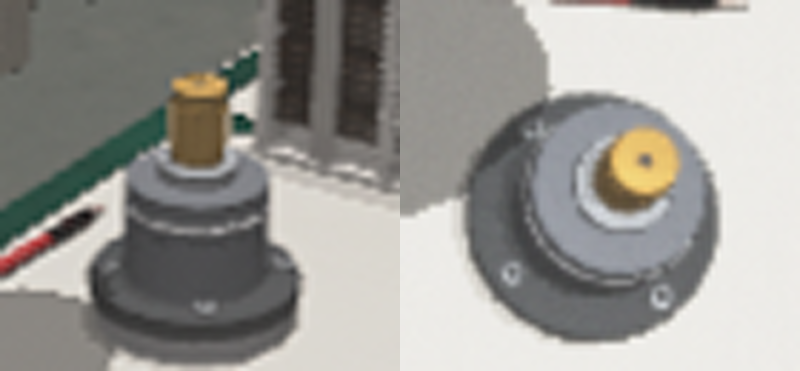

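```bash
python3 - <<'E'
from h import *
def top(f):
    t=dict(np.load(f'pics/{f}.png.npz'));im=t['image'];P=pts(t)
    h=cv2.cvtColor(im,cv2.COLOR_RGB2HSV);m=cv2.inRange(h,(10,90,50),(28,255,255))>0
    m[:, :295]=0;m[:,325:]=0;m[:145]=0;m[185:]=0
    v,u=np.nonzero(m);return v.min(),v.max(),np.bincount(v)[v.min():],np.sort(P[m][:,2])[-12:].round(4)
print(top('s9'));print(top('s11'))
E
python3 st.py .4495 -.02 .2 -7
```

```text
(np.int64(157), np.int64(172), array([ 4,  9,  8,  8,  8, 10, 10, 10,  9,  9,  9,  9,  8,  9,  8,  6]), array([0.1312, 0.1314, 0.1314, 0.1314, 0.1315, 0.1316, 0.1317, 0.1318,
       0.1323, 0.1324, 0.1327, 0.1329]))
(np.int64(158), np.int64(173), array([ 6, 10, 10,  9,  9, 10, 10,  9,  9,  9,  9,  9,  9,  9,  9,  6]), array([0.1285, 0.1287, 0.1289, 0.1289, 0.1289, 0.129 , 0.1291, 0.1291,
       0.1291, 0.1292, 0.1295, 0.1298]))
t 20.75 p [ 0.4495 -0.0187  0.2051] F [ 0.11  0.   -0.03] open 0.0006 j [ 23.2  -0.5 -28.7   0.5 -61.6 -30.3]
lin [-0.    -0.021 -0.085] rot [ 0.057  0.082 -0.037]
```

The head top dropped about 3 mm between release and home, so the collar was roughly 3 mm clear when I let go. It now stands 48 mm above the face, which means the collar is flush. I hand in.

```bash
python3 - <<'E'
from h import *
print(ticket.close_job())
E
```

```text
the job is handed in; nothing more can be done
None
```

The brass arbor is standing locked in the bench head socket with its collar flush, and the job was handed in at about 21 s of the 72 s allowed. `close_job` gives no verdict, so the results below are from my own measurements.

- **Letting go:** I took the arbor from the block, stood it in the socket and released it with the collar about 3 mm clear of the face. That comes from its head top dropping from about 0.132 m to 0.129 m by the end. The window was 2 to 12 mm, so this was near the low edge.
- **Tapping down:** I tapped it with the closed fingers until it stopped moving. One tap touched 22 N for a moment as the collar came home.
- **Final press:** I held a steady 25–26 N for over 0.25 s. The wrist also felt up to about 10 N sideways during that press. My estimate of the socket load is about 35 N, well under 60 N.
- **Last checks:** In the top camera's depth, the head top is 48.0 mm above the face and the collar top 7.8 mm, which is flush to within measurement. The arbor is 1–2 mm from the centre I estimated for the socket, and it looks upright in both views, though I did not measure its tilt.
- **Disagreement:** The side camera had too few readings on the collar to confirm it was flush, and its centre reading there was spoiled by background. For those I relied on the top view and the height where the press stopped.
- **Bystanders:** I did not re-measure the pointed centre, carton or loupe at the end. Nothing in the forces or pictures suggested they were touched. The arm is clear of everything.

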